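# Lock the end stop of a bread slicing board into its hidden notch

### The arm

A 6-joint arm with a two-finger parallel gripper is mounted at the origin on a cart in front of the work surface, level with it; the furniture and walls round the work are solid. World frame = base frame: x ahead of the robot, y to its left, z up, the work surface at z = 0. Lengths are in mm, angles in rad, forces in N, time in s.
With the tool pointing down it reaches from about 275 to 1000 mm from the base axis. Payload 8.4 kg.
Tool frame: the origin (TCP) lies at the very end of the fingers, on their centre line; the grasp point (between the pads) lies 19 mm behind it (r.pinch_z is the distance from the TCP to the grasp point, in mm); z points along the fingers, y is the line along which they close (so a half turn about z gives the same grasp; the last joint's range is limited). The gripper opens to 85 mm and grips with 20 to 120 N. Pads are 22 mm wide; open, the fingers measure 114 mm over their backs; the gripper's body (76 mm by 85 mm) begins 54 mm behind the grasp point. The pads swing forward as they close: fully open they stand 13 mm farther back than shut.
Start: joints at [-1.183, 0.353, 1.633, -0, 1.155, -0.002], TCP at [237.501, -578.119, 231.281] pointing down, gripper open.
Joint ranges: [-2.63, 2.63], [-0.92, 2.1], [0.06, 2.66], [-1.3, 4.44], [0, 2.69], [-3.02, 3.02]. Speed limits (rad/s): [2.22, 2.22, 2.79, 3.14, 3.14, 3.14].

### API

Orientations are given as [roll, pitch, yaw] about the fixed x, y, z axes, in that order (R = Rz(yaw) Ry(pitch) Rx(roll)).
In Python, from rig import r gives the robot as it stands.
- The arm moves only by the tool carry_out, never from a script. Its argument "series" is a list of rows, each a list of 7 numbers: the turn, a rotation vector about the tool's x, y, z as a fraction of full scale, then the shift along the tool's x, y, z as a fraction of full scale, then the gripper command: -1 is fully open, 1 is shut, values between are in proportion. A call has 1 to 8 rows; each row is the pose to reach, as a shift and turn from the pose commanded when the call began, along the tool's axes at that moment, turning the shorter way round; what a row does not reach only later rows make up. Full scale, the value 1, is 0.25 m for a shift and pi rad for a turn. A row lasts 1/8 s, in which the tool goes at most 62.5 mm and 10.7 degrees, less where a joint would pass 70% of its speed; a pose out of reach is approached as far as the arm can. A call with a number of a shift or a turn outside -1 to 1 is refused whole. A call with a gripper value outside its range is refused whole. The fingers move at their own pace and stop on an object; "force" is the grip in N (left out, the last holds). Time passes only in rows, so rows that repeat a pose let the fingers close. It gives the time, the measured TCP pose, the force, the opening and the grip force at its end, in the units of the state.
- r.sense(): the state, without advancing time (a new reading comes with each control period).
- r.grab_frame(name): name is "scene" or "top" or "wrist"; returns the picture (400x640x3 uint8, red, green, blue); there is no depth.
- r.get_calibration(name): a dict with "K" (3x3 intrinsics, pixels), "pose" (4x4, takes a point from camera to world coordinates). Camera axes: x right, y up, looking along -z (the intrinsics and any distortion apply to the point x, -y, -z); pixel columns grow to the right and rows downward; lengths in mm; the calibration is good to about 2 mm. A picture is of the moment at which its call begins: read the wrist's pose just before it. get_calibration takes no time and is no camera call; for the wrist camera it gives the pose at the moment of the call.
- r.sign_off(): hands the job in; it is judged then, once.
Trained networks look in the newest picture that a camera, given by its name, has taken for a name from the list of things; names that differ only in an ending like _2 or _b are one class to them, and where a whole thing is asked for, a point or a joint stands for the part that bears it (a point fixed in the world has none). Each returns a list of dicts, best first, with "score" (0 to 1); they miss things now and then, are a little off and sometimes report something else, mostly with a low value. They report only what shows in the picture. A call takes as long as a camera call. They do not tell look-alikes from the thing itself.
- r.silhouettes(camera, label): "region" (400x640 bool, what is visible of it) and "position" ([row, column] in pixels, amid what is visible of it).
The state is a dict: "clock": time; "qpos": joint angles; "qvel": joint speeds; "joint_efforts": joint torques, N m; "eef_pos": TCP position; "tcp_rot": TCP orientation; "contact_force": force on the tool from outside, world axes, zero at the start; "wrist_torque": the same for the moment, N m; "opening": opening from 0.0 (shut) to 1.0 (fully open); "grasp_force": force on a finger pad.
Only numpy, scipy, OpenCV 4.12 (cv2) and the standard library are available. Lean on these libraries where they do the work, as an engineer would, in place of code of your own. Each camera call takes 0.05 s, during which the arm holds its last target. There are 200 camera calls.

### The job

Fit the loose end stop to the bread slicing board: reach its tooth into the steel rail at the left end of the rail's opening, set it lightly on the channel floor there, and slide it to the right along the floor until it drops into the notch hidden under the hood. Stop there, let the stop go down fully so that its foot stands flat on the board, and let go. Slide gently, never forcing the stop against the rail, and leave the bowl, the glass and the two jars where they are.

Things in the scene. Friction and masses are not known exactly. Their poses are not given: they have to be found in the camera images.
- slicing_board: Fixed wooden board, 150 mm (x) by 340 mm (y) by 10 mm thick, turned up to 0.25 rad, with a hooded steel rail (x = 12 to 72 mm, top at z = 56 mm) along its rear edge. Origin: centre of the underside; x points to the rear (away from the robot), y left, z up. The middle of the rail's front, y = -80 to +80 mm, is open: the mouth of a channel, floor z = 30, hood z = 51, back wall x = 64 mm.
- channel_mid (a point): Point on the channel floor at the middle of the opening, x = 54, y = 0, z = 30 mm in the board frame. The floor is flat but for one notch, out of sight under the hood and elsewhere each time: x = 44 to 64 mm, 12 mm along y, 10 mm deep, its centre somewhere in y = -45 to +45 mm.
- opening_left (a point): Point on the channel floor at the left end of the opening (x = 54, y = +80, z = 30 mm in the board frame). A side wall closes the channel there.
- opening_right (a point): The same at the right end of the opening (y = -80 mm).
- end_stop: Loose end stop, about 0.2 kg, standing on the worktop at first. Origin: centre of its underside, z up, x towards its finger. Dark wood: foot 36 x 36 x 10 mm, plate above it (36 mm along x, 16 mm along y) up to z = 60 mm. Steel finger 8 mm wide, 7 mm thick (z = 21 to 28 mm), out along +x to x = 71 mm. Fitted, its x axis is along the board's x and its origin at x = -12, z = 10 mm in the board frame.
- stop_grip (a point): Centre of the square grip on top of the end stop, x = 0, y = 0, z = 82 mm in its frame; the grip is 24 x 24 mm, from z = 60 to 102 mm.
- tooth_tip (a point): Centre of the lower face of the tooth (10 mm along x, 8 mm along y) that points down from the finger's end: x = 66, y = 0, z = 13 mm in the frame of the end stop. With the tip on the channel floor the foot hangs 7 mm over the board; in the notch the tip goes 7 mm below the floor, and the foot stands on the board.
- herb_jar: Bystander: tall jar with a green lid, 45 mm wide, 108 mm high, behind the board; origin at the centre of its underside.
- spice_jar: Bystander: spice jar with a red lid, 47 mm wide, 97 mm high, left of and behind the board; origin at the centre of its underside.
- white_bowl: Bystander: small white bowl of pasta, 98 mm wide, 61 mm high, right of and in front of the board; origin at the centre of its underside.
- small_glass: Bystander: small glass, 49 mm wide, 62 mm high, behind the board; origin at the centre of its underside.
Mind the look-alikes: they are no part of the job. What is meant by the end_stop is not pink or purple, and is the smaller of those in its own colour.

How it is judged (in metres and radians):
On the way:
1. the tooth has been set on the channel floor within 30 mm of the left end of the opening (x of tooth_tip in the frame of slicing_board between 0.04 and 0.066 m and y of tooth_tip in the frame of slicing_board between 0.05 and 0.08 m and z of tooth_tip in the frame of slicing_board between 0.027 and 0.034 m and contact force between end_stop and slicing_board above 0.3 N), for 0.1 s.
At the end, for the whole second after the job is handed in: The tooth is in the notch: inside the opening, its tip at least 5 mm below the channel floor; the stop stands upright (within 0.06 rad) with its foot on the board (within 2 mm), released and at rest (x of tooth_tip in the frame of slicing_board between 0.044 and 0.066 m and y of tooth_tip in the frame of slicing_board between -0.08 and 0.08 m and z of tooth_tip in the frame of slicing_board below 0.025 m and z of end_stop in the frame of slicing_board below 0.012 m and angle between end_stop's own z axis and vertical below 0.06 rad and linear speed of end_stop below 0.01 m/s and contact force between end_stop and the fingers below 0.1 N); the robot touches nothing.
It fails at once if the end stop is pressed against the board or rail with more than 30 N (contact force between end_stop and slicing_board above 30 N).
It fails at once if a bystander (bowl, glass or jar) is moved more than 20 mm (distance of any of herb_jar, spice_jar, white_bowl, small_glass from where it was at the start of the episode above 0.02 m).
It also fails if it takes over 51 s, if anything falls off the work surface, if the arm or the gripper's body presses on something with over 40 N, if the wrist force passes 120 N, or if a joint passes its speed limit or range.

## Working session

There is one attempt and no reset: what is moved stays moved. The work goes in short steps, Python scripts to look and compute and a tool call to move; the robot and the scene stay as the last step left them, time stands still between calls to the robot, and variables do not carry over. Pictures are saved under pics/ and viewed, at most 10 in all, crops included, and the job is handed in when it is done.

Besides the shell and the picture viewer there is one more tool, called after "Call:" in YAML: its name, and indented under it one key for each argument. carry_out: Moves the arm, as the interface text tells. Its arguments: {"type":"object","properties":{"series":{"type":"array"},"force":{"type":"number"}},"required":["series"]}

```bash
mkdir -p pics; ls; python3 - <<'E'
from rig import r
import cv2,numpy as np
a=r.grab_frame("scene");b=r.grab_frame("top")
cv2.imwrite("pics/a.png",a[:,:,::-1]);cv2.imwrite("pics/b.png",b[:,:,::-1])
for n in("scene","top"):
  c=r.get_calibration(n);print(n,np.round(c["K"],1).tolist(),np.round(c["pose"],3).tolist(), [k for k in c])
for l in("end_stop","slicing_board"):
  for n in("scene","top"):
    print(l,n,[(round(d["score"],2),np.round(d["position"]).tolist(),int(d["region"].sum())) for d in r.silhouettes(n,l)])
print(r.sense())
E
```

```text
pics
scene [[470.4, 0.0, 327.9], [0.0, 470.4, 202.4], [0.0, 0.0, 1.0]] [[1.0, -0.01, 0.025, 592.563], [0.026, 0.61, -0.792, -993.589], [-0.007, 0.792, 0.61, 859.506], [0.0, 0.0, 0.0, 1.0]] ['K', 'pose']
top [[426.5, 0.0, 319.3], [0.0, 426.5, 196.9], [0.0, 0.0, 1.0]] [[0.007, 0.984, -0.18, 327.239], [-1.0, 0.003, -0.022, -24.553], [-0.021, 0.18, 0.983, 1431.529], [0.0, 0.0, 0.0, 1.0]] ['K', 'pose']
end_stop scene [(0.83, [169.0, 312.0], 355), (0.79, [220.0, 262.0], 890), (0.65, [155.0, 350.0], 379)]
end_stop top [(0.8, [260.0, 323.0], 267), (0.7, [262.0, 262.0], 329), (0.63, [220.0, 244.0], 184)]
slicing_board scene [(0.94, [252.0, 330.0], 5680)]
slicing_board top [(0.78, [204.0, 345.0], 4707)]
{'clock': 0.3, 'qpos': array([-1.18341388e+00,  3.53237052e-01,  1.63365570e+00, -8.98503627e-06,
        1.15519313e+00, -2.38822670e-03]), 'qvel': array([-0.00015302, -0.00039688, -0.00083865,  0.00139112,  0.00012101,
       -0.0003983 ]), 'joint_efforts': array([ 1.31735862e-03, -6.04591084e+01, -3.41877723e+01,  8.81572532e-05,
        6.09028517e-03,  4.08920062e-05]), 'eef_pos': array([ 237.42795688, -577.97034449,  231.0232737 ]), 'tcp_rot': array([-3.14109941e+00,  7.04041593e-06,  3.89774305e-01]), 'contact_force': array([ 0.14444019, -0.4822557 ,  0.63438191]), 'wrist_torque': array([ 0.00863855, -0.00803227, -0.01599084]), 'grasp_force': 0.0, 'opening': 1.000290502754567}
```

View pics/a.png

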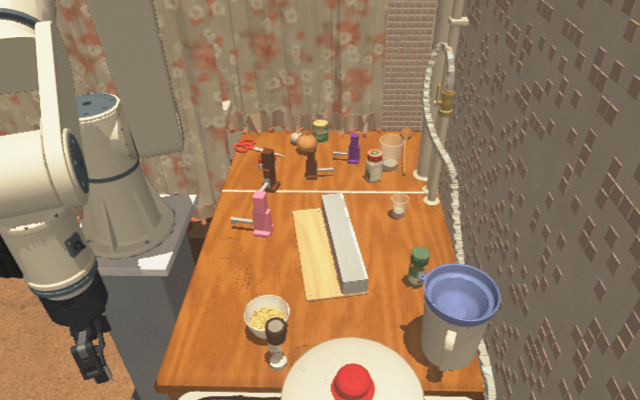

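View pics/b.png

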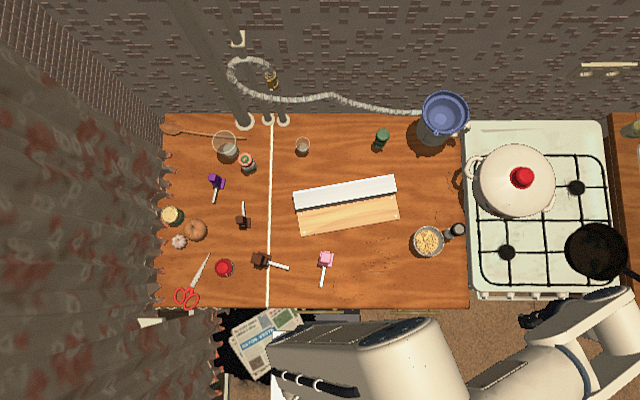

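```bash
cat > h.py <<'E'
from rig import r
import cv2,numpy as np
def proj(n,P,c=None):
  c=c or r.get_calibration(n);T=np.linalg.inv(c["pose"]);p=np.atleast_2d(P)@T[:3,:3].T+T[:3,3]
  p=p*[1,-1,-1];q=p@np.array(c["K"]).T;return q[:,:2]/q[:,2:]
def unproj(n,u,v,z,c=None):
  c=c or r.get_calibration(n);d=np.linalg.solve(c["K"],[u,v,1])*[1,-1,-1];d=c["pose"][:3,:3]@d;o=c["pose"][:3,3]
  return o+d*(z-o[2])/d[2]
E
python3 - <<'E'
import cv2
from h import *
b=cv2.imread("pics/b.png");a=cv2.imread("pics/a.png")
cv2.imwrite("pics/b2.png",cv2.resize(b[165:285,200:410],None,fx=3.8,fy=3.8,interpolation=2))
cv2.imwrite("pics/a2.png",cv2.resize(a[140:305,210:385],None,fx=3.6,fy=3.6,interpolation=2))
for u,v in((241,229),(244,226),(243,202),(260,262),(288,268)):print(u,v,unproj("top",u,v,20).round())
E
```

```text
241 229 [476. 267.  20.]
244 226 [486. 257.  20.]
243 202 [567. 264.  20.]
260 262 [368. 200.  20.]
288 268 [349. 107.  20.]
```

View pics/b2.png

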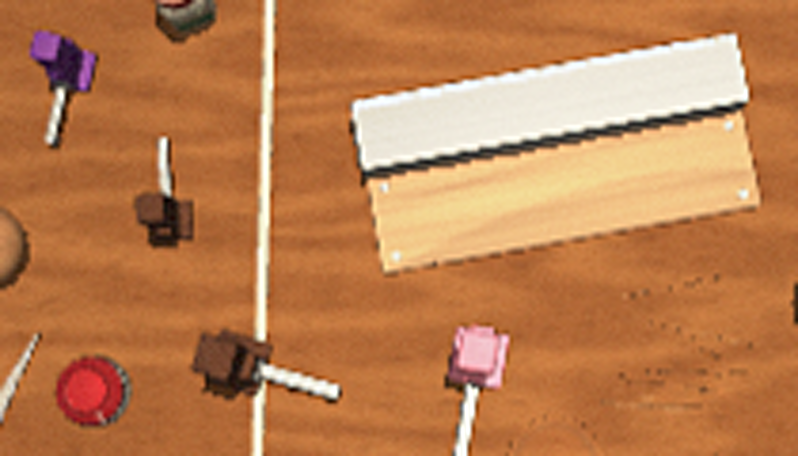

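View pics/a2.png

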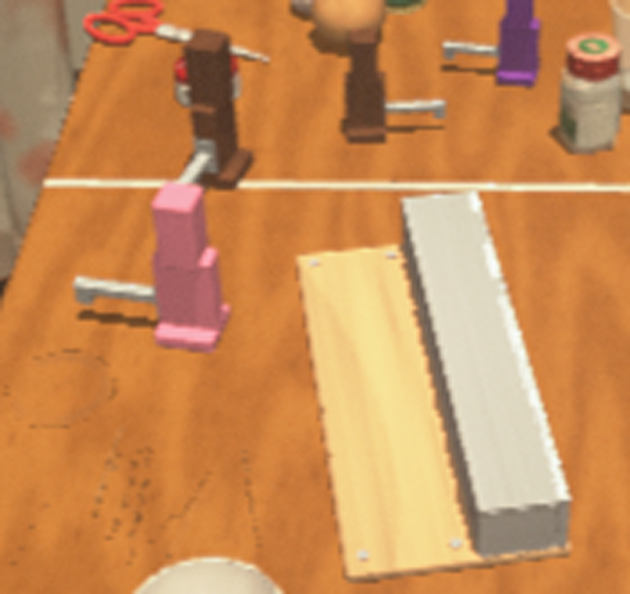

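```bash
cat >> h.py <<'E'
from scipy.optimize import least_squares,minimize
def tf(p,P): 
  c,s=np.cos(p[2]),np.sin(p[2]);P=np.atleast_2d(P)
  return np.c_[p[0]+c*P[:,0]-s*P[:,1],p[1]+s*P[:,0]+c*P[:,1],P[:,2]]
def box(x0,x1,y0,y1,z0,z1): return np.array([[x,y,z] for x in(x0,x1) for y in(y0,y1) for z in(z0,z1)],float)
STOP=[box(-18,18,-18,18,0,10),box(-18,18,-8,8,10,60),box(-12,12,-12,12,60,102),box(18,71,-4,4,21,28),box(61,71,-4,4,13,21)]
BOARD=[box(-75,75,-170,170,0,10),box(12,72,-170,170,10,56)]
def render(cam,p,parts,S=4):
  m=np.zeros((400*S,640*S),np.uint8)
  for b in parts: cv2.fillConvexPoly(m,cv2.convexHull(np.round((proj(*cam[:1],tf(p,b),cam[1])+.5)*S).astype(np.int32)),1)
  return cv2.resize(m.astype(np.float32),(640,400),interpolation=cv2.INTER_AREA)
def fit(p0,parts,data): # data: [(name,calib,mask)]
  def f(p):
    e=0
    for n,c,m in data:
      k=render((n,c),p,parts);e-=np.minimum(k,m).sum()/np.maximum(k,m).sum()
    return e
  return minimize(f,p0,method="Nelder-Mead",options=dict(initial_simplex=np.array([p0]*4)+np.array([[0,0,0],[15,0,0],[0,15,0],[0,0,.15]]),xatol=.05,fatol=1e-4))
E
python3 - <<'E'
from h import *
T=dict(top=[((-75,170,10),(388,271)),((-75,-170,10),(760,204)),((72,170,56),(352,102)),((72,-170,56),(735,35)),((12,-170,56),(749,102)),((12,170,56),(362,172))],
 scene=[((-75,170,10),(298,258)),((-75,-170,10),(348,578)),((12,170,56),(404,199)),((72,170,56),(477,193)),((12,-170,56),(480,513)),((72,-170,56),(570,500))])
C={n:r.get_calibration(n) for n in T}
def res(p,ns=("top","scene")):
  o=[]
  for n in ns:
    s,ox,oy=(3.8,200,165) if n=="top" else (3.6,210,140)
    P=np.array([a for a,_ in T[n]],float);q=(np.array([b for _,b in T[n]])+.5)/s+[ox,oy]-.5
    o+=list((proj(n,tf(p,P),C[n])-q).ravel())
  return o
for ns in(("top",),("scene",),("top","scene")):
  f=least_squares(res,[550,0,.1],args=(ns,));print(ns,f.x.round(4),np.abs(f.fun).max().round(2),np.sqrt((f.fun**2).mean()).round(2))
M={n:sorted(r.silhouettes(n,"end_stop"),key=lambda d:np.hypot(*(np.array(d["position"])-k)))[0] for n,k in(("top",(220,244)),("scene",(169,312)))}
for ns in(("top",),("scene",),("top","scene")):
  f=fit([485,262,0.],STOP,[(n,C[n],M[n]["region"].astype(np.float32)) for n in ns]);print(ns,f.x.round(3),f.fun)
M={n:r.silhouettes(n,"slicing_board")[0] for n in C}
f=fit([580,-20,.16],BOARD,[(n,C[n],M[n]["region"].astype(np.float32)) for n in C]);print("board",f.x.round(3),f.fun)
E
```

```text
('top',) [ 5.566716e+02 -8.435960e+01  1.841000e-01] 1.38 0.63
('scene',) [ 5.595818e+02 -8.537070e+01  1.809000e-01] 0.8 0.39
('top', 'scene') [ 5.584695e+02 -8.481460e+01  1.829000e-01] 1.27 0.64
('top',) [5.01132e+02 2.59193e+02 2.00000e-02] -0.7684181928634644
('scene',) [4.97816e+02 2.59978e+02 9.40000e-02] -0.8521819114685059
('top', 'scene') [4.98940e+02 2.58481e+02 1.08000e-01] -1.603163242340088
board [ 5.58554e+02 -8.30830e+01  1.79000e-01] -1.931962013244629
```

Call:
carry_out:
  series:
    - [0,0,0,0.747,-0.9,0,-1]
    - [0,0,0,0.747,-0.9,0,-1]
    - [0,0,0,0.747,-0.9,0,-1]
    - [0,0,0,0.747,-0.9,0,-1]
    - [0,0,0,0.747,-0.9,0,-1]
    - [0,0,0,0.747,-0.9,0,-1]

```text
clock: 1.25
eef_pos: [325.2, -296.8, 231.5]
tcp_rot: [-3.142, -0.0, 0.393]
contact_force: [0.2, -0.7, -0.6]
opening: 1.002
grasp_force: 0.0
```

Call:
carry_out:
  series:
    - [0,0,0,0.747,-0.9,0,-1]
    - [0,0,0,0.747,-0.9,0,-1]
    - [0,0,0,0.747,-0.9,0,-1]
    - [0,0,0,0.747,-0.9,0,-1]
    - [0,0,0,0.747,-0.9,0,-1]
    - [0,0,0,0.747,-0.9,0,-1]

```text
clock: 2.0
eef_pos: [413.2, -18.5, 231.5]
tcp_rot: [3.141, -0.001, 0.393]
contact_force: [0.9, -0.7, -0.4]
opening: 0.998
grasp_force: 0.0
```

Call:
carry_out:
  series:
    - [0,0,0.092,0.747,-0.9,0,-1]
    - [0,0,0.092,0.747,-0.9,0,-1]
    - [0,0,0.092,0.747,-0.9,0,-1]
    - [0,0,0.092,0.747,-0.9,0,-1]
    - [0,0,0.092,0.747,-0.9,0,-1]
    - [0,0,0.092,0.747,-0.9,0,-1]
    - [0,0,0.092,0.747,-0.9,0,-1]

```text
clock: 2.88
eef_pos: [499.5, 257.6, 230.8]
tcp_rot: [3.141, 0.001, 0.1]
contact_force: [-0.5, -0.5, -0.5]
opening: 0.999
grasp_force: 0.0
```

```bash
python3 - <<'E'
from h import *
s=r.sense();c=r.get_calibration("wrist");w=r.grab_frame("wrist");cv2.imwrite("pics/w1.png",w[:,:,::-1])
print(s["clock"],s["eef_pos"],s["tcp_rot"],c["K"].round(1).tolist(),c["pose"].round(3).tolist())
for d in r.silhouettes("wrist","end_stop"):
  m=d["region"].astype(np.float32);print(d["score"],d["position"],m.sum())
  f=fit([499,259,.08],STOP,[("wrist",c,m)]);print(f.x.round(3),f.fun)
print(proj("wrist",tf([499,259,.08],np.vstack([STOP[2],STOP[3]])),c).round().tolist())
E
```

```text
2.875 [499.50360321 257.55235227 230.80298209] [3.14052223e+00 9.65951051e-04 1.00272948e-01] [[353.2, 0.0, 314.1], [0.0, 353.2, 204.9], [0.0, 0.0, 1.0]] [[0.1, 0.956, 0.275, 568.185], [-0.995, 0.096, 0.029, 264.118], [0.001, -0.277, 0.961, 373.418], [0.0, 0.0, 0.0, 1.0]]
0.85 [314.2, 366.6] 5294.0
[4.99e+02 2.59e+02 8.00e-02] 0.0
0.79 [307.5, 552.7] 3872.0
[4.99e+02 2.59e+02 8.00e-02] 0.0
0.63 [175.5, 311.7] 2152.0
[4.99251e+02 2.58750e+02 9.00000e-02] -0.9426966309547424
0.61 [21.2, 216.0] 2716.0
[4.99e+02 2.59e+02 8.00e-02] 0.0
[[324.0, 196.0], [326.0, 209.0], [298.0, 195.0], [296.0, 208.0], [325.0, 170.0], [327.0, 180.0], [298.0, 169.0], [296.0, 179.0], [316.0, 157.0], [316.0, 158.0], [308.0, 157.0], [308.0, 158.0], [317.0, 101.0], [317.0, 101.0], [309.0, 101.0], [309.0, 101.0]]
```

View pics/w1.png

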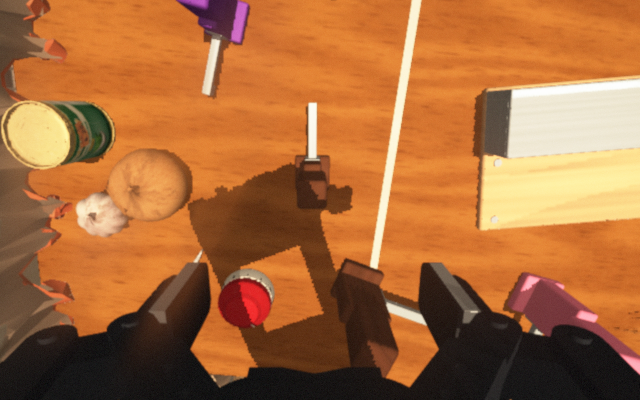

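Call:
carry_out:
  series:
    - [0,0,0.003,0,-0.005,0.25,-1]
    - [0,0,0.003,0,-0.005,0.5,-1]
    - [0,0,0.003,0,-0.005,0.667,-1]
    - [0,0,0.003,0,-0.005,0.667,-1]

```text
clock: 3.48
eef_pos: [497.0, 257.9, 62.2]
tcp_rot: [3.139, 0.006, 0.09]
contact_force: [0.7, -0.4, 0.1]
opening: 1.002
grasp_force: 0.0
```

Call:
carry_out:
  series:
    - [0,0,0,0,0,0,1]
    - [0,0,0,0,0,0,1]
    - [0,0,0,0,0,0,1]
    - [0,0,0,0,0,0,1]
    - [0,0,0,0,0,0,1]
    - [0,0,0,0,0,0,1]
  force: 50

```text
clock: 4.22
eef_pos: [499.9, 260.8, 65.8]
tcp_rot: [-3.141, -0.002, 0.092]
contact_force: [-1.5, -1.2, 7.6]
opening: 0.274
grasp_force: 51.3
```

Call:
carry_out:
  series:
    - [0,0,0,0,0,-0.05,1]
    - [0,0,0,0,0,-0.26,1]
    - [0,0,-0.01,-0.116,0.572,-0.32,1]
    - [0,0,-0.03,-0.116,0.572,-0.32,1]
    - [0,0,-0.03,-0.116,0.572,-0.32,1]
    - [0,0,-0.03,-0.116,0.572,-0.32,1]

```text
clock: 4.97
eef_pos: [483.1, 114.1, 145.4]
tcp_rot: [3.142, -0.001, 0.183]
contact_force: [0.5, 0.6, -2.4]
opening: 0.277
grasp_force: 50.7
```

Call:
carry_out:
  series:
    - [0,0,0,-0.17,0.56,0,1]
    - [0,0,0,-0.17,0.56,0,1]
    - [0,0,0,-0.17,0.56,0,1]
    - [0,0,0,-0.17,0.56,0,1]
    - [0,0,0,-0.17,0.56,0,1]
    - [0,0,0,-0.17,0.56,0,1]

```text
clock: 5.72
eef_pos: [467.6, -28.9, 144.5]
tcp_rot: [-3.141, -0.0, 0.187]
contact_force: [-1.3, 1.0, -1.6]
opening: 0.278
grasp_force: 51.4
```

```bash
python3 - <<'E'
from h import *
s=r.sense();c=r.get_calibration("wrist");w=r.grab_frame("wrist");cv2.imwrite("pics/w2.png",w[:,:,::-1])
print(s["clock"],s["eef_pos"],s["tcp_rot"],s["contact_force"])
for l in("end_stop","slicing_board"):
 for d in r.silhouettes("wrist",l): print(l,d["score"],d["position"],d["region"].sum())
E
```

```text
5.725 [467.58981519 -28.89921276 144.52909165] [-3.14137651e+00 -3.11710230e-05  1.87110362e-01] [-1.27519644  0.96797737 -1.57271944]
end_stop 0.96 [265.9, 37.6] 6087
end_stop 0.93 [353.0, 286.6] 532
end_stop 0.87 [257.9, 314.3] 10638
slicing_board 0.71 [85.8, 404.8] 84879
```

View pics/w2.png

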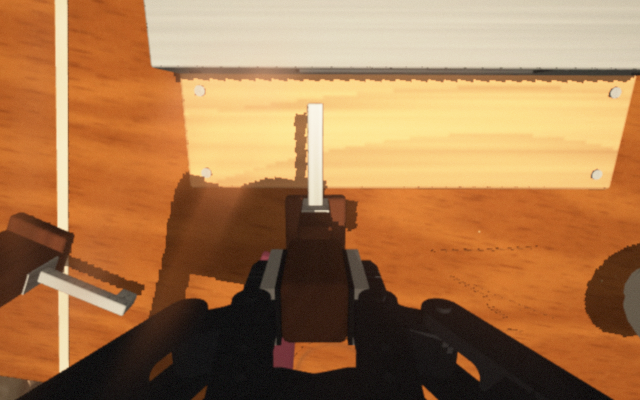

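```bash
python3 - <<'E'
from h import *
c=r.get_calibration("wrist")
B=np.array([[-75,170,10],[-75,-170,10],[12,170,56]],float);b=np.array([(190,187),(609,188),(153,68)],float)
f=least_squares(lambda p:(proj("wrist",tf(p,B),c)-b).ravel(),[558,-84,.18]);print(f.x.round(4),f.fun.round(1))
bd=f.x
S=np.array([[71,4,28],[71,-4,28],[18,4,28],[18,-4,28],[12,12,102],[12,-12,102],[-12,-12,102],[-12,12,102]],float)
q=np.array([(308,104),(323,104),(307,206),(324,206),(281,250),(350,250),(350,341),(281,341)],float)
def g(p):
  cp,sp=np.cos(p[4]),np.sin(p[4]);P=np.c_[S[:,0]*cp+S[:,2]*sp,S[:,1],-S[:,0]*sp+S[:,2]*cp+p[3]];return (proj("wrist",tf(p,P),c)-q).ravel()
f=least_squares(g,[467,-30,.18,80,0]);print("x y yaw z pitch",f.x.round(4),f.fun.round(1))
f=least_squares(lambda p:g([*p,0]),[467,-30,.18,80]);print(f.x.round(4),f.fun.round(1))
m=r.silhouettes("wrist","end_stop") if 0 else None
E
```

```text
[ 5.569682e+02 -8.426510e+01  1.837000e-01] [-0.1  1.1  2.6  1.3 -1.9 -1. ]
x y yaw z pitch [ 4.621443e+02 -3.115180e+01  1.835000e-01  9.315170e+01  1.906000e-01] [-0.8 -2.   0.6 -1.9  0.1  3.8 -1.   3.8 -5.8  5.6  6.4  5.9  5.3 -6.9
 -5.3 -7.1]
[ 4.673835e+02 -3.031310e+01  1.842000e-01  7.041470e+01] [ -0.3  -4.5   0.3  -4.5   0.9  -6.6  -1.6  -6.6   1.1  19.7  -0.6  19.9
  -2.6 -13.    2.6 -13.1]
```

```bash
python3 - <<'E'
from h import *
c=r.get_calibration("wrist")
S=np.array([[71,4,28],[71,-4,28],[18,4,28],[18,-4,28]],float)
q=np.array([(308,104),(323,104),(307,206),(324,206)],float)
def g(p):
  cp,sp=np.cos(p[4]),np.sin(p[4]);P=np.c_[S[:,0]*cp+S[:,2]*sp,S[:,1],-S[:,0]*sp+S[:,2]*cp+p[3]];return (proj("wrist",tf(p,P),c)-q).ravel()
for z in(79,81,83):
  f=least_squares(lambda p:g([*p[:3],z,p[3]]),[467,-30,.18,0]);print(z,"x y yaw pitch",f.x.round(4),f.fun.round(1))
  print(proj("wrist",tf(f.x,np.vstack([STOP[2],STOP[0]])+[0,0,z]),c).round().astype(int).tolist())
for n in("top","scene"):
  r.grab_frame(n);C=r.get_calibration(n)
  for d in r.silhouettes(n,"end_stop"):
    print(n,d["score"],d["position"],d["region"].sum())
  print(proj(n,[467,-30,100],C))
E
```

```text
79 x y yaw pitch [ 4.626925e+02 -3.142880e+01  1.873000e-01  1.078000e-01] [-0.3  0.   0.3 -0.   1.1 -0.  -1.1 -0. ]
[[341, 293], [350, 354], [290, 293], [283, 354], [342, 246], [352, 294], [289, 246], [281, 294], [344, 253], [345, 260], [287, 253], [286, 260], [345, 199], [346, 203], [286, 199], [285, 203]]
81 x y yaw pitch [ 4.618914e+02 -3.157230e+01  1.871000e-01  1.517000e-01] [-0.3  0.   0.3 -0.   1.   0.  -1.  -0. ]
[[342, 297], [350, 360], [290, 297], [282, 360], [343, 249], [353, 300], [289, 249], [280, 300], [344, 256], [345, 262], [287, 256], [286, 263], [345, 201], [347, 205], [286, 201], [284, 205]]
83 x y yaw pitch [ 4.613199e+02 -3.167210e+01  1.869000e-01  1.890000e-01] [-0.2 -0.   0.2 -0.   1.   0.  -1.  -0. ]
[[342, 301], [351, 366], [290, 301], [282, 366], [343, 252], [353, 304], [289, 252], [280, 304], [344, 258], [345, 265], [287, 258], [285, 265], [345, 203], [347, 207], [285, 203], [284, 207]]
top 0.84 [261.4, 264.8] 333
top 0.61 [180.8, 217.8] 219
[[330.18562924 229.60263625]]
scene 0.96 [174.5, 266.0] 585
scene 0.79 [154.7, 352.0] 346
scene 0.59 [204.6, 294.1] 343
scene 0.58 [218.4, 260.0] 828
[[291.57090161 207.11509872]]
```

```bash
python3 - <<'E'
from h import *
c=r.get_calibration("wrist")
S=np.array([[71,4,28],[71,-4,28],[12,12,60],[12,-12,60],[-12,-12,102],[-12,12,102]],float)
q=np.array([(308,104),(323,104),(283,250),(349,250),(351,341),(281,341)],float)
def g(p):
  cp,sp=np.cos(p[4]),np.sin(p[4]);P=np.c_[S[:,0]*cp+S[:,2]*sp,S[:,1],-S[:,0]*sp+S[:,2]*cp+p[3]];return (proj("wrist",tf(p,P),c)-q).ravel()
f=least_squares(g,[467,-30,.18,80,0]);print("x y yaw z pitch",f.x.round(4),f.fun.round(1))
f=least_squares(lambda p:g([*p,0]),[467,-30,.18,80]);print(f.x.round(4),f.fun.round(1))
a=r.grab_frame("scene");w=cv2.imread("pics/w2.png")
p=f.x
S4=cv2.resize(a[160:260,230:380,::-1],None,fx=4.5,fy=4.5,interpolation=2)
cv2.imwrite("pics/s3.png",S4)
C=r.get_calibration("scene")
Q=np.array([[71,0,28],[18,0,28],[-12,-12,102],[12,-12,102],[-18,-18,0],[18,-18,0],[66,0,13]],float)+[0,0,p[3]]
print(((proj("scene",tf(p,Q),C)-[230,160])*4.5).round())
E
```

```text
x y yaw z pitch [ 4.610441e+02 -3.218700e+01  1.849000e-01  8.339270e+01  9.020000e-02] [-0.5  4.1  0.6  4.1  5.4 -9.3 -6.1 -9.3  0.9  4.4 -0.5  4.3]
[ 4.636993e+02 -3.174230e+01  1.856000e-01  7.585290e+01] [-0.4  3.1  0.6  3.1  6.6 -8.9 -7.2 -8.9 -1.9  4.8  2.2  4.8]
[[392. 196.]
 [302. 205.]
 [244. 119.]
 [287. 114.]
 [245. 269.]
 [307. 262.]
 [384. 217.]]
```

View pics/s3.png

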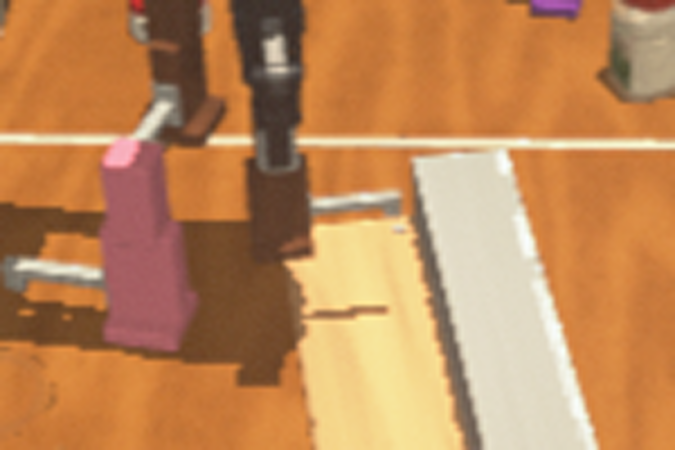

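```bash
python3 - <<'E'
from h import *
for z in(78,80):
  t=unproj("wrist",315.5,104,z+28);print(t, t[:2]-71*np.array([np.cos(.186),np.sin(.186)]), "y-lat")
C=r.get_calibration("scene")
for z in(78,80,82):
  p=[467.6,-30,.186]
  Q=np.array([[71,0,28],[18,0,28],[-18,-18,0],[18,-18,0]],float)+[0,0,z]
  print(z,((proj("scene",tf(p,Q),C)-[230,160])*4.5).round().tolist())
b=[558.0,-84.2,.183]
print(tf(b,[[-85,67,0],[-12,67,0]]))
E
```

```text
[534.92764554 -18.41404411 106.        ] [465.15226684 -31.54402993] y-lat
[534.92879885 -18.40545683 108.        ] [465.15342015 -31.53544265] y-lat
78 [[399.0, 191.0], [308.0, 201.0], [252.0, 264.0], [314.0, 257.0]]
80 [[399.0, 189.0], [308.0, 198.0], [252.0, 261.0], [314.0, 255.0]]
82 [[399.0, 186.0], [308.0, 195.0], [252.0, 259.0], [314.0, 252.0]]
[[462.22663518 -33.78707913   0.        ]
 [534.00769414 -20.50251764   0.        ]]
```

Call:
carry_out:
  series:
    - [0,0,0,0.058,0.008,0.12,1]
    - [0,0,0,0.058,0.008,0.22,1]
    - [0,0,0,0.058,0.008,0.252,1]
    - [0,0,0,0.058,0.008,0.252,1]
    - [0,0,0,0.058,0.008,0.252,1]
    - [0,0,0,0.058,0.008,0.252,1]

```text
clock: 6.88
eef_pos: [482.5, -29.4, 82.4]
tcp_rot: [3.141, -0.001, 0.186]
contact_force: [-0.5, -0.2, -2.6]
opening: 0.276
grasp_force: 51.2
```

```bash
python3 - <<'E'
from h import *
s=r.sense();print(s["clock"],s["eef_pos"],s["tcp_rot"],s["contact_force"],s["wrist_torque"])
E
```

```text
6.875 [482.52329359 -29.43488903  82.36626682] [ 3.14120821e+00 -1.49102264e-03  1.85585299e-01] [-0.49687775 -0.2410657  -2.60517199] [ 0.02554616  0.00182829 -0.0008877 ]
```

Call:
carry_out:
  series:
    - [0,0,0,0,0,0.01,1]
    - [0,0,0,0,0,0.02,1]
    - [0,0,0,0,0,0.022,1]
    - [0,0,0,0,0,0.022,1]

```text
clock: 7.38
eef_pos: [481.9, -29.4, 76.0]
tcp_rot: [-3.142, 0.0, 0.186]
contact_force: [0.3, 0.6, -2.1]
opening: 0.277
grasp_force: 51.3
```

Call:
carry_out:
  series:
    - [0,0,0,0,0,0.004,1]
    - [0,0,0,0,0,0.004,1]
    - [0,0,0,0,0,0.004,1]

```text
clock: 7.75
eef_pos: [482.1, -29.5, 75.8]
tcp_rot: [3.141, -0.0, 0.186]
contact_force: [-2.6, -0.8, 9.9]
opening: 0.275
grasp_force: 53.0
```

Call:
carry_out:
  series:
    - [0,0,0,0,0,-0.03,1]
    - [0,0,0,0,0,-0.044,1]
    - [0,0,0,0.016,0,-0.044,1]
    - [0,0,0,0.024,0,-0.044,1]
    - [0,0,0,0.032,0,-0.044,1]
    - [0,0,0,0.04,0,-0.044,1]
    - [0,0,0,0.04,0,-0.044,1]

```text
clock: 8.62
eef_pos: [491.9, -27.5, 85.9]
tcp_rot: [-3.142, 0.0, 0.186]
contact_force: [-0.6, 0.2, -3.0]
opening: 0.272
grasp_force: 51.1
```

```bash
python3 - <<'E'
from h import *
s=r.sense();c=r.get_calibration("wrist");w=r.grab_frame("wrist");cv2.imwrite("pics/w4.png",w[40:240,190:450,::-1].repeat(3,0).repeat(3,1))
print(s["clock"],s["eef_pos"],s["tcp_rot"],s["contact_force"],s["wrist_torque"])
E
```

```text
8.625 [491.89409423 -27.50298292  85.94650964] [-3.14156734e+00  5.91066996e-05  1.85678285e-01] [-0.56791843  0.19468047 -2.97394031] [-0.01092691  0.02931961  0.01376985]
```

View pics/w4.png

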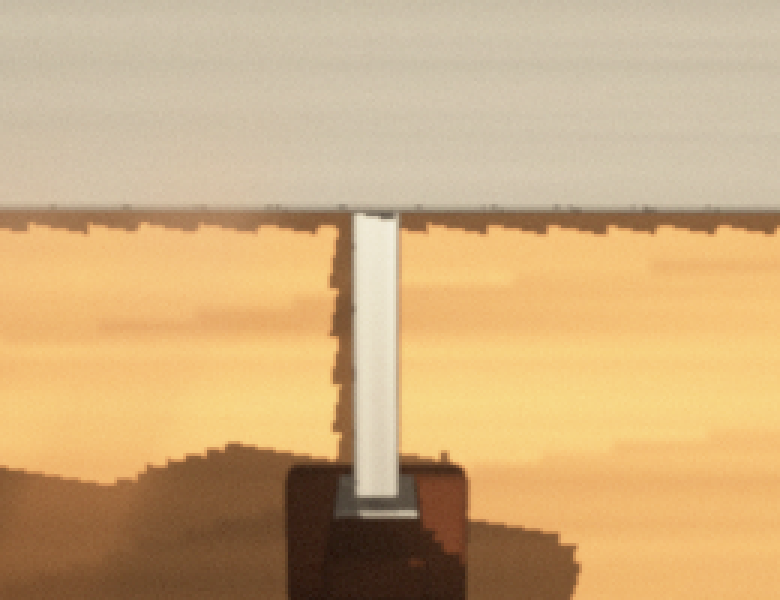

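Call:
carry_out:
  series:
    - [0,0,0,0.03,0,0,1]
    - [0,0,0,0.06,0,0,1]
    - [0,0,0,0.09,0,0,1]
    - [0,0,0,0.12,0,0,1]
    - [0,0,0,0.15,0,0,1]
    - [0,0,0,0.172,0,0,1]
    - [0,0,0,0.172,0,0,1]

```text
clock: 9.55
eef_pos: [534.4, -19.5, 86.0]
tcp_rot: [3.142, -0.0, 0.186]
contact_force: [0.8, -0.2, -2.3]
opening: 0.278
grasp_force: 51.1
```

Call:
carry_out:
  series:
    - [0,0,0,0,0,0.006,1]
    - [0,0,0,0,0,0.009,1]
    - [0,0,0,0,0,0.009,1]

```text
clock: 9.93
eef_pos: [533.8, -19.6, 83.7]
tcp_rot: [-3.142, 0.0, 0.186]
contact_force: [0.3, 0.4, -1.8]
opening: 0.273
grasp_force: 51.1
```

Call:
carry_out:
  series:
    - [0,0,0,0,0,0.002,1]
    - [0,0,0,0,0,0.002,1]

```text
clock: 10.18
eef_pos: [534.0, -19.6, 83.3]
tcp_rot: [3.142, -0.0, 0.186]
contact_force: [-0.5, 0.2, -2.7]
opening: 0.272
grasp_force: 51.1
```

Call:
carry_out:
  series:
    - [0,0,0,0,0,0.002,1]
    - [0,0,0,0,0,0.002,1]

```text
clock: 10.42
eef_pos: [534.1, -19.6, 82.9]
tcp_rot: [3.142, -0.0, 0.186]
contact_force: [0.1, -0.3, -2.3]
opening: 0.276
grasp_force: 51.5
```

Call:
carry_out:
  series:
    - [0,0,0,0,0,0.002,1]
    - [0,0,0,0,0,0.002,1]

```text
clock: 10.68
eef_pos: [534.0, -19.6, 82.7]
tcp_rot: [3.142, -0.0, 0.186]
contact_force: [-3.6, -0.9, 4.3]
opening: 0.273
grasp_force: 52.4
```

Call:
carry_out:
  series:
    - [0,0,0,0,0,0.002,1]
    - [0,0,0,0,0,0.002,1]

```text
clock: 10.92
eef_pos: [533.9, -19.7, 82.5]
tcp_rot: [3.142, 0.0, 0.186]
contact_force: [-5.4, -0.4, 10.2]
opening: 0.277
grasp_force: 53.1
```

Call:
carry_out:
  series:
    - [0,0,0,0,0,-0.001,1]
    - [0,0,0,0,0.016,-0.001,1]
    - [0,0,0,0,0.032,-0.001,1]
    - [0,0,0,0,0.044,-0.001,1]
    - [0,0,0,0,0.056,-0.001,1]
    - [0,0,0,0,0.056,-0.001,1]

```text
clock: 11.68
eef_pos: [537.3, -33.3, 82.5]
tcp_rot: [-3.142, -0.001, 0.185]
contact_force: [-1.4, 3.6, 4.9]
opening: 0.274
grasp_force: 52.4
```

Call:
carry_out:
  series:
    - [0,0,0,0,0.006,0,1]
    - [0,0,0,0,0.012,0,1]
    - [0,0,0,0,0.012,0,1]

```text
clock: 12.05
eef_pos: [537.9, -36.1, 82.4]
tcp_rot: [-3.141, -0.001, 0.185]
contact_force: [-1.6, 3.4, 6.7]
opening: 0.277
grasp_force: 52.4
```

Call:
carry_out:
  series:
    - [0,0,0,0,0.006,0,1]
    - [0,0,0,0,0.012,0,1]
    - [0,0,0,0,0.012,0,1]

```text
clock: 12.42
eef_pos: [538.5, -39.1, 82.4]
tcp_rot: [-3.141, -0.001, 0.186]
contact_force: [-1.0, 4.1, 5.9]
opening: 0.272
grasp_force: 52.4
```

Call:
carry_out:
  series:
    - [0,0,0,0,0.006,0,1]
    - [0,0,0,0,0.012,0,1]
    - [0,0,0,0,0.012,0,1]

```text
clock: 12.8
eef_pos: [539.0, -42.1, 82.4]
tcp_rot: [3.142, -0.001, 0.186]
contact_force: [-0.3, 3.3, 5.0]
opening: 0.275
grasp_force: 52.4
```

Call:
carry_out:
  series:
    - [0,0,0,0,0.006,0,1]
    - [0,0,0,0,0.012,0,1]
    - [0,0,0,0,0.012,0,1]

```text
clock: 13.18
eef_pos: [539.6, -45.0, 82.4]
tcp_rot: [-3.142, -0.001, 0.185]
contact_force: [-1.0, 4.5, 5.4]
opening: 0.275
grasp_force: 52.4
```

Call:
carry_out:
  series:
    - [0,0,0,0,0.006,0,1]
    - [0,0,0,0,0.012,0,1]
    - [0,0,0,0,0.012,0,1]

```text
clock: 13.55
eef_pos: [540.1, -48.0, 82.4]
tcp_rot: [-3.142, -0.001, 0.185]
contact_force: [-0.2, 3.7, 5.7]
opening: 0.274
grasp_force: 52.4
```

Call:
carry_out:
  series:
    - [0,0,0,0,0.006,0,1]
    - [0,0,0,0,0.012,0,1]
    - [0,0,0,0,0.012,0,1]

```text
clock: 13.92
eef_pos: [540.6, -51.0, 82.4]
tcp_rot: [3.142, -0.001, 0.185]
contact_force: [-0.4, 4.0, 4.6]
opening: 0.276
grasp_force: 52.4
```

Call:
carry_out:
  series:
    - [0,0,0,0,0.006,0,1]
    - [0,0,0,0,0.012,0,1]
    - [0,0,0,0,0.012,0,1]

```text
clock: 14.3
eef_pos: [541.2, -53.9, 82.4]
tcp_rot: [-3.142, -0.001, 0.186]
contact_force: [-1.3, 5.4, 5.2]
opening: 0.273
grasp_force: 52.4
```

Call:
carry_out:
  series:
    - [0,0,0,0,0.006,0,1]
    - [0,0,0,0,0.012,0,1]
    - [0,0,0,0,0.012,0,1]

```text
clock: 14.68
eef_pos: [541.7, -56.9, 82.4]
tcp_rot: [-3.142, -0.001, 0.185]
contact_force: [-0.5, 4.1, 6.3]
opening: 0.275
grasp_force: 52.5
```

Call:
carry_out:
  series:
    - [0,0,0,0,0.006,0,1]
    - [0,0,0,0,0.012,0,1]
    - [0,0,0,0,0.012,0,1]

```text
clock: 15.05
eef_pos: [542.3, -59.8, 82.4]
tcp_rot: [-3.142, -0.001, 0.185]
contact_force: [-0.6, 3.7, 4.7]
opening: 0.276
grasp_force: 52.5
```

Call:
carry_out:
  series:
    - [0,0,0,0,0.006,0,1]
    - [0,0,0,0,0.012,0,1]
    - [0,0,0,0,0.012,0,1]

```text
clock: 15.42
eef_pos: [542.8, -62.8, 82.4]
tcp_rot: [-3.142, -0.001, 0.185]
contact_force: [-0.6, 3.8, 4.9]
opening: 0.273
grasp_force: 52.5
```

Call:
carry_out:
  series:
    - [0,0,0,0,0.006,0,1]
    - [0,0,0,0,0.012,0,1]
    - [0,0,0,0,0.012,0,1]

```text
clock: 15.8
eef_pos: [543.4, -65.7, 82.4]
tcp_rot: [3.142, -0.001, 0.185]
contact_force: [-1.4, 4.8, 5.4]
opening: 0.272
grasp_force: 52.5
```

Call:
carry_out:
  series:
    - [0,0,0,0,0.006,0,1]
    - [0,0,0,0,0.012,0,1]
    - [0,0,0,0,0.012,0,1]

```text
clock: 16.18
eef_pos: [543.9, -68.7, 82.4]
tcp_rot: [-3.142, -0.001, 0.185]
contact_force: [-1.2, 3.8, 5.2]
opening: 0.277
grasp_force: 52.4
```

Call:
carry_out:
  series:
    - [0,0,0,0,0.006,0,1]
    - [0,0,0,0,0.012,0,1]
    - [0,0,0,0,0.012,0,1]

```text
clock: 16.55
eef_pos: [544.5, -71.8, 82.3]
tcp_rot: [3.141, -0.001, 0.185]
contact_force: [-0.3, 3.0, 4.6]
opening: 0.274
grasp_force: 52.3
```

Call:
carry_out:
  series:
    - [0,0,0,0,0.006,0,1]
    - [0,0,0,0,0.012,0,1]
    - [0,0,0,0,0.012,0,1]

```text
clock: 16.92
eef_pos: [543.2, -75.1, 81.3]
tcp_rot: [-3.142, 0.002, 0.186]
contact_force: [-0.7, -0.6, -1.8]
opening: 0.273
grasp_force: 51.2
```

Call:
carry_out:
  series:
    - [0,0,0,0,0.006,0,1]
    - [0,0,0,0,0.012,0,1]
    - [0,0,0,0,0.012,0,1]

```text
clock: 17.3
eef_pos: [544.8, -77.8, 81.9]
tcp_rot: [3.142, 0.0, 0.185]
contact_force: [-0.4, -0.2, -2.3]
opening: 0.272
grasp_force: 51.2
```

Call:
carry_out:
  series:
    - [0,0,0,0,-0.005,0,1]
    - [0,0,0,0,-0.005,0.003,1]
    - [0,0,0,0,-0.005,0.006,1]
    - [0,0,0,0,-0.005,0.006,1]

```text
clock: 17.8
eef_pos: [544.6, -76.3, 80.4]
tcp_rot: [-3.142, 0.0, 0.186]
contact_force: [0.1, -0.3, -2.8]
opening: 0.272
grasp_force: 51.2
```

Free. Lower to near the board.

Call:
carry_out:
  series:
    - [0,0,0,0,0,0.005,1]
    - [0,0,0,0,0,0.01,1]
    - [0,0,0,0,0,0.014,1]
    - [0,0,0,0,0,0.014,1]

```text
clock: 18.3
eef_pos: [544.6, -76.4, 76.9]
tcp_rot: [-3.141, 0.0, 0.186]
contact_force: [0.2, -0.2, -2.4]
opening: 0.277
grasp_force: 51.2
```

Call:
carry_out:
  series:
    - [0,0,0,0,0,0.002,1]
    - [0,0,0,0,0,0.002,1]

```text
clock: 18.55
eef_pos: [544.7, -76.4, 76.5]
tcp_rot: [-3.142, 0.0, 0.186]
contact_force: [-0.1, 0.1, -2.5]
opening: 0.274
grasp_force: 51.2
```

Call:
carry_out:
  series:
    - [0,0,0,0,0,0.002,1]
    - [0,0,0,0,0,0.002,1]

```text
clock: 18.8
eef_pos: [544.7, -76.4, 76.0]
tcp_rot: [3.142, -0.0, 0.186]
contact_force: [-0.5, -0.1, -2.4]
opening: 0.274
grasp_force: 51.2
```

Call:
carry_out:
  series:
    - [0,0,0,0,0,0.001,1]
    - [0,0,0,0,0,0.001,1]

```text
clock: 19.05
eef_pos: [544.7, -76.4, 75.9]
tcp_rot: [3.142, -0.0, 0.186]
contact_force: [-0.7, 0.3, -0.8]
opening: 0.269
grasp_force: 51.6
```

Call:
carry_out:
  series:
    - [0,0,0,0,0,0.001,1]
    - [0,0,0,0,0,0.001,1]

```text
clock: 19.3
eef_pos: [544.8, -76.4, 75.8]
tcp_rot: [3.142, -0.0, 0.186]
contact_force: [-2.3, -0.3, 4.0]
opening: 0.277
grasp_force: 52.3
```

Call:
carry_out:
  series:
    - [0,0,0,0,0,0,0.2]
    - [0,0,0,0,0,0,-0.3]
    - [0,0,0,0,0,0,-0.6]
    - [0,0,0,0,0,0,-0.6]
    - [0,0,0,0,0,0,-0.6]

```text
clock: 19.92
eef_pos: [544.7, -76.4, 75.5]
tcp_rot: [3.142, -0.0, 0.186]
contact_force: [-0.4, 0.6, 0.6]
opening: 0.805
grasp_force: 0.0
```

Call:
carry_out:
  series:
    - [0,0,0,0,0,-0.08,-0.6]
    - [0,0,0,0,0,-0.24,-0.6]
    - [0,0,0,0,0,-0.48,-0.6]
    - [0,0,0,0,0,-0.5,-0.6]
    - [0,0,0,0,0,-0.5,-0.6]

```text
clock: 20.55
eef_pos: [544.7, -76.4, 200.6]
tcp_rot: [3.141, -0.001, 0.186]
contact_force: [-1.1, -0.7, -1.1]
opening: 0.802
grasp_force: 0.0
```

```bash
python3 - <<'E'
from h import *
s=r.sense();c=r.get_calibration("wrist");w=r.grab_frame("wrist");a=r.grab_frame("scene")
print(s["clock"],s["eef_pos"],s["opening"],s["contact_force"])
A=cv2.resize(a[180:310,270:400],(400,400),interpolation=2)
cv2.imwrite("pics/f.png",np.hstack([cv2.resize(w,(400,250)),np.zeros((250,0,3),np.uint8)])[:,:,::-1]) 
cv2.imwrite("pics/f.png",np.hstack([cv2.copyMakeBorder(cv2.resize(w,(400,250)),0,150,0,0,0),A])[:,:,::-1])
E
```

```text
20.55 [544.67126787 -76.36710433 200.6082978 ] 0.8021794855164489 [-1.14198941 -0.68910764 -1.1247034 ]
```

View pics/f.png

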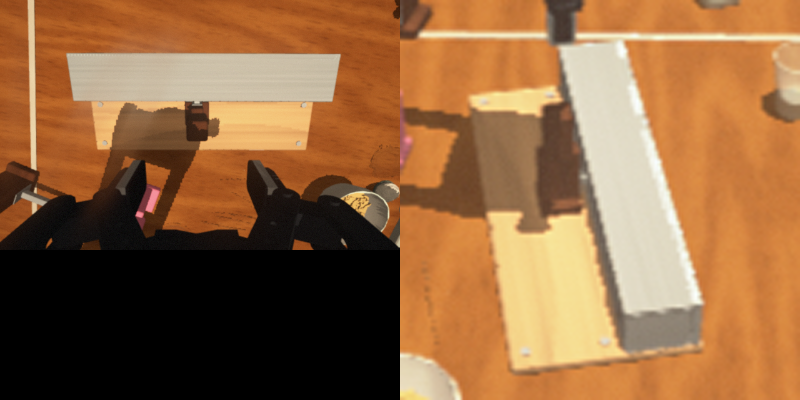

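The stop stands upright and square on the board with its finger under the hood, and the gripper is clear.

```bash
python3 -c "
from rig import r
print(r.sign_off())"
```

```text
the job is handed in; nothing more can be done
None
```

The end stop is fitted: its tooth dropped into the notch at about y = +10 mm on the board. The foot stands flat, the gripper has let go and is clear, and the job was handed in at about 21 s of the 51 s allowed; no verdict came back at hand-in.

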